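# Press two lidded beakers into a mixer's spring holder and bar them in

### The job

Load the mixer's holder: press each of the two lidded beakers, which stand loosely in the sprung holes, straight down until its lid is low enough to pass under the turn bar, but stop while there is still a clear gap between lid and holder plate so that it is not wedged tight. Then turn the bar square across so that its two ends lie over the two lids. Leave the things round the holder where they are.

Things in the scene. Friction and masses are not known exactly. Their poses are not given: they have to be found in the camera images.
- mixer_stand: Grey and aluminium two-cup holder, fixed to the table, 130 x 260 mm, its plate's top 125 mm above its underside. Origin: centre of its underside (on the table); z up, y along its long side. The two 82 mm cup holes are centred at y = +62 mm (beaker_a) and y = -62 mm (beaker_b). Under each hole four sprung rubber-faced fingers grip the tapered beaker.
- beaker_a: Tapered green beaker, 109 mm high, 58 mm wide at the foot, 78 mm at the rim, standing in the hole at the holder's +y side, with a flat white lid (92 mm wide, 8 mm thick) fixed on its rim. Pressing it down takes a force growing to 6 to 11 N; friction then holds it where it was left, within 2 mm. Origin: centre of its foot; z up.
- beaker_b: The same kind of lidded beaker, in the hole at the holder's -y side. Origin: centre of its foot; z up.
- lid_a_top (a point): Centre of the flat top of beaker_a's lid, 117 mm above the foot: the place to press. At the start about 167 mm above the table. It passes under the bar below 153 mm; the lid meets the plate at 133 mm; about 144 mm is right.
- lid_b_top (a point): The same point on beaker_b's lid, same heights.
- turn_bar (a joint): Angle of the steel turn bar about its upright pivot midway between the cup holes, anticlockwise from above. 0: along the holder's x axis, clear of both lids; +1.57 or -1.57: square across over both lids (either will do); stops at +-1.6. Starts between -0.4 and 0.4, turns stiffly (2 N at a post), stays where left. Bar 102 x 18 x 6 mm, underside 153 mm above the table.
- post_1 (a point): Middle of the upright black post (12 mm thick, 28 mm high, from 159 to 187 mm above the table) on one end of the turn bar, 42 mm from the pivot, at the holder's +x side when the joint is 0: push it sideways to turn the bar.
- post_2 (a point): The same on the bar's other end, at the holder's -x side when the joint is 0.
- masking_tape: Roll of tape, 100 mm wide, 25 mm high, lying on the table beside the holder; leave it. Origin: centre of its underside.
- nail_brush: Hand brush, 30 x 86 x 55 mm, beside the holder; leave it. Origin: centre of its underside.
- black_jar_2: Black jar, 70 mm wide, 90 mm high, behind the holder; leave it. Origin: centre of its underside.
- spare_cap: White bottle cap with a nozzle, 48 mm wide, 68 mm high, behind the holder; leave it. Origin: centre of its underside.

How it is judged (in metres and radians):
On the way:
1. both beakers are pressed down to where their lids clear the bar, without being wedged (z of lid_a_top in the frame of mixer_stand between 0.1355 and 0.1535 m and angle between each of lid_a_top, lid_b_top's own z axis and vertical below 0.15 rad and z of lid_b_top in the frame of mixer_stand between 0.1355 and 0.1535 m), for 0.2 s.
At the end, for the whole second after the job is handed in: Both lids' tops are 135.5 to 153.5 mm above the holder's underside (under the bar, at least 2.5 mm of gap left above the holder plate), both beakers upright within 0.15 rad and at rest, and the bar is turned at least 1.3 rad from its clear position, either way (all of step 1 and (value of joint turn_bar above 1.3 rad or value of joint turn_bar below -1.3 rad) and linear speed of each of beaker_a, beaker_b below 0.02 m/s); the robot touches nothing.
It fails at once if a beaker is pressed so far that its lid meets the holder plate (gap under 1.5 mm) (z of any of lid_a_top, lid_b_top in the frame of mixer_stand below 0.1345 m).
It fails at once if a bystander is moved more than 30 mm (distance of any of masking_tape, nail_brush, black_jar_2, spare_cap from where it was at the start of the episode above 0.03 m).
It also fails if it takes over 51 s, if anything falls off the work surface, if the arm or the gripper's body presses on something with over 40 N, if the wrist force passes 120 N, or if a joint passes its speed limit or range.

### The arm

A 6-joint arm with a two-finger parallel gripper is mounted at the origin on a cart in front of the work surface, level with it; the furniture and walls round the work are solid. World frame = base frame: x ahead of the robot, y to its left, z up, the work surface at z = 0. Lengths are in mm, angles in rad, forces in N, time in s.
With the tool pointing down it reaches from about 300 to 775 mm from the base axis. Payload 14.6 kg.
Tool frame: the origin (TCP) lies at the very end of the fingers, on their centre line; the grasp point (between the pads) lies 19 mm behind it; z points along the fingers, y is the direction in which the jaws open and shut (so a half turn about z gives the same grasp; the last joint's range is limited). The gripper opens to 94 mm and grips with 3 to 60 N. Pads are 16 mm wide; open, the fingers measure 119 mm over their backs; the gripper's body (75 mm by 177 mm) begins 78 mm behind the grasp point.
Start: joints at [1.227, 0.3, 1.521, -0, 1.321, -0.067], TCP at [150.301, 529.055, 205.446] pointing down, gripper open.
Joint ranges: [-3.03, 3.03], [-0.79, 2.21], [0.23, 2.52], [-1.04, 4.18], [0, 3.07], [-2.55, 2.55]. Speed limits (rad/s): [2.22, 2.22, 2.57, 3.14, 3.14, 3.14].

### API

Orientations are given as [roll, pitch, yaw] about the fixed x, y, z axes, in that order (R = Rz(yaw) Ry(pitch) Rx(roll)).
In Python, from plant import env, kinematics, imaging, current_time_s, current_q, current_qd, current_effort, current_tool_pos, current_ee_rot, current_wrist_force, current_moment, current_width gives the robot as it stands. Calls block until the motion is done:
- env.move_pose(position, orientation): joint-space move of the TCP to a pose.
- env.movel(position, attitude=None, max_speed=150): straight line of the TCP; attitude=None keeps the orientation; max_speed is the mean speed in mm/s.
- env.move_j(angles): joint-space move.
- env.grip(opening, newtons=None): opening from 0.0 (shut) to 1.0 (fully open); newtons is the grip in N (None keeps the last); returns when the fingers have stopped.
- env.wait(seconds).
- kinematics.ik(position, orientation): joint angles nearest the present ones, or None.
- imaging.read_camera(name): name is "scene" or "top"; returns the picture (420x560x3 uint8, red, green, blue); there is no depth.
- imaging.get_calibration(name): a dict with "intrinsics" (3x3 intrinsics, pixels), "D" ([k1, k2, p1, p2, k3] as OpenCV has them; the pictures are not rectified), "world_to_cam" (4x4, takes a point from world to camera coordinates). Camera axes: x right, y up, looking along -z (the intrinsics and any distortion apply to the point x, -y, -z); pixel columns grow to the right and rows downward; lengths in mm; the calibration is good to about 2 mm. A picture is of the moment at which its call begins. get_calibration takes no time and is no camera call.
A pose or a line that the arm cannot do raises env.IKError and nothing moves.
- env.finish_job(): hands the job in, once; it reports no verdict.
Readings, each from a call of its own:
- current_time_s(): time.
- current_q(): joint angles.
- current_qd(): joint speeds.
- current_effort(): joint torques, N m.
- current_tool_pos(): TCP position.
- current_ee_rot(): TCP orientation.
- current_wrist_force(): force on the tool from outside, world axes, zero at the start.
- current_moment(): the same for the moment, N m.
- current_width(): opening from 0.0 (shut) to 1.0 (fully open).
Only numpy, scipy, OpenCV 4.12 (cv2) and the standard library are available. Lean on these libraries where they do the work, as an engineer would, in place of code of your own. Each camera call takes 0.05 s, during which the arm holds its last target.

## Working session

There is one attempt and no reset: what is moved stays moved. The work goes in short steps, each a Python script; the robot and the scene stay as the last script left them, time stands still between calls to the robot, and variables do not carry over. Pictures are saved under pics/ and viewed, and the job is handed in when it is done.

```bash
mkdir -p pics; ls
python3 - <<'E'
from plant import *
from plant import env,imaging,current_time_s,current_tool_pos,current_ee_rot
import cv2,numpy as np
for n in("scene","top"):
    im=imaging.read_camera(n); cv2.imwrite(f"pics/{n}0.png",im[:,:,::-1])
    c=imaging.get_calibration(n); print(n,c)
print(current_time_s(),current_tool_pos(),current_ee_rot())
E
```

```text
pics
scene {'intrinsics': array([[500.73957611,   0.        , 280.66119201],
       [  0.        , 500.73957611, 207.47182037],
       [  0.        ,   0.        ,   1.        ]]), 'D': array([-0.1624304,  0.       ,  0.       ,  0.       ,  0.       ]), 'world_to_cam': array([[ 2.02527825e-01,  9.79275805e-01, -1.17374069e-03,
        -1.32850164e+02],
       [-5.76016431e-01,  1.20097324e-01,  8.08567687e-01,
         2.44358702e+02],
       [ 7.91951736e-01, -1.63081361e-01,  5.88402004e-01,
        -1.59953129e+03],
       [ 0.00000000e+00,  0.00000000e+00,  0.00000000e+00,
         1.00000000e+00]])}
top {'intrinsics': array([[397.95917594,   0.        , 281.45435674],
       [  0.        , 397.95917594, 204.27688743],
       [  0.        ,   0.        ,   1.        ]]), 'D': array([-0.02237864,  0.        ,  0.        ,  0.        ,  0.        ]), 'world_to_cam': array([[-9.19648482e-03, -9.99853607e-01,  1.44287559e-02,
         3.09368722e+01],
       [ 9.96185311e-01, -7.90864639e-03,  8.69038521e-02,
        -6.06633330e+02],
       [-8.67770181e-02,  1.51729246e-02,  9.96112208e-01,
        -1.04662578e+03],
       [ 0.00000000e+00,  0.00000000e+00,  0.00000000e+00,
         1.00000000e+00]])}
0.1 [150.23514964 528.83732826 204.93717261] [-3.14051514e+00 -6.79309394e-05  2.86478833e+00]
```

View pics/scene0.png

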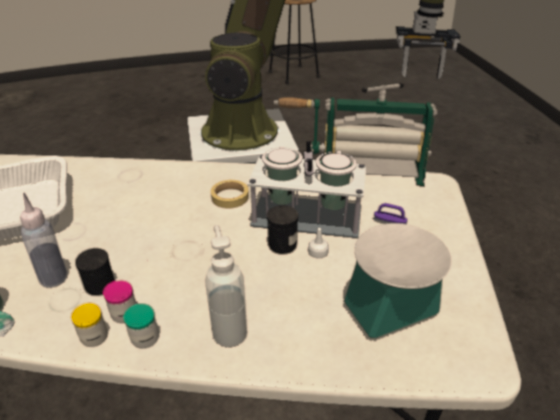

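View pics/top0.png

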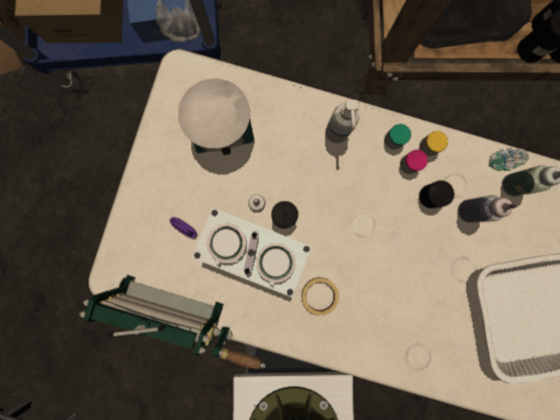

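The scene view shows the holder at about (308,195) with lids at (282,160) and (336,165). In the top view the lids are at (227,244) and (276,264), with the bar at about (251,254). I'll zoom in.

Run:
```python
import cv2
a=cv2.imread("pics/top0.png")[195:315,175:325]
cv2.imwrite("pics/top0z.png",cv2.resize(a,None,fx=5,fy=5,interpolation=cv2.INTER_CUBIC))
a=cv2.imread("pics/scene0.png")[135:245,235:385]
cv2.imwrite("pics/scene0z.png",cv2.resize(a,None,fx=5,fy=5,interpolation=cv2.INTER_CUBIC))
```

```text
(no output)
```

View pics/top0z.png

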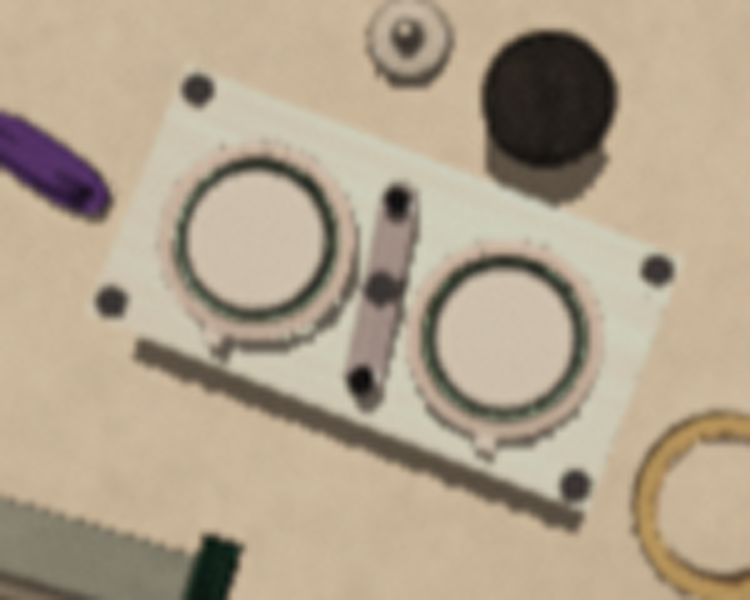

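View pics/scene0z.png

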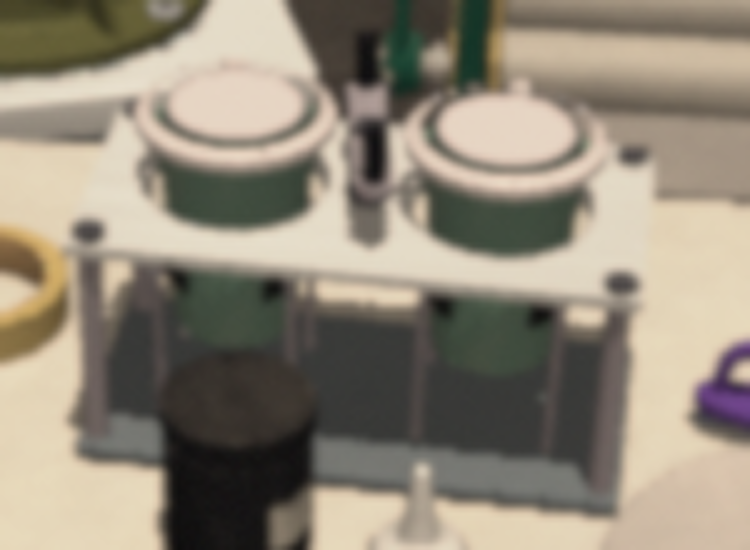

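In the 5x top crop the lid rings are at (257,240) and (505,336), the posts at (397,203) and (361,381), and the plate screws at (198,90), (112,302), (575,486) and (658,270). The mangle is near the lower-left corner and the jar and cap are behind the holder.

```bash
cat > h.py <<'E'
import numpy as np,cv2
from plant import env,kinematics,imaging,current_time_s,current_q,current_tool_pos,current_ee_rot,current_wrist_force,current_width
def ray(cam,uv):
    c=imaging.get_calibration(cam);T=c["world_to_cam"]
    p=cv2.undistortPoints(np.array([[uv]],float),c["intrinsics"],c["D"])[0,0]
    d=T[:3,:3].T@np.array([p[0],-p[1],-1.]); o=-T[:3,:3].T@T[:3,3]
    return o,d/np.linalg.norm(d)
def onz(cam,uv,z):
    o,d=ray(cam,uv); return o+d*(z-o[2])/d[2]
def tri(u1,u2):
    o1,d1=ray("top",u1);o2,d2=ray("scene",u2)
    A=np.c_[d1,-d2];s=np.linalg.lstsq(A,o2-o1,rcond=None)[0]
    a,b=o1+s[0]*d1,o2+s[1]*d2
    return (a+b)/2,np.linalg.norm(a-b)
def rings(im,cam,box):
    x0,y0,x1,y1=box; c=im[y0:y1,x0:x1]
    c=cv2.resize(c,None,fx=5,fy=5,interpolation=cv2.INTER_CUBIC).astype(int)
    m=((c[...,1]-c[...,0]>8)&(c.sum(2)<330)).astype(np.uint8)*255
    m=m if cam=="top" else m
    cs,h=cv2.findContours(m,cv2.RETR_CCOMP,cv2.CHAIN_APPROX_NONE); out=[]
    for k,q in zip(cs,h[0]):
        if q[3]>=0 and cv2.contourArea(k)>3000:
            e=cv2.fitEllipse(k); out.append(((e[0][0]+.5)/5-.5+x0,(e[0][1]+.5)/5-.5+y0,e[1]))
    return out,m
E
python3 - <<'E'
from h import *
t=cv2.imread("pics/top0.png")[...,::-1];s=cv2.imread("pics/scene0.png")[...,::-1]
for cam,im,b in(("top",t,(175,195,325,315)),("scene",s,(255,135,365,185))):
    o,m=rings(im,cam,b);cv2.imwrite(f"pics/m_{cam}.png",m)
    for e in o: print(cam,e,onz(cam,e[:2],167))
f=lambda x,y:((x+.5)/5-.5+175,(y+.5)/5-.5+195)
sc=[onz("top",f(*p),127) for p in((198,90),(112,302),(575,486),(658,270))]
print(np.round(sc,1),np.mean(sc,0)); 
a=(sc[1]+sc[0])/2-(sc[2]+sc[3])/2; print("yaxis yaw",np.arctan2(a[1],a[0])-np.pi/2)
p1=onz("top",f(397,203),187);p2=onz("top",f(361,381),187);print(p1,p2,np.hypot(*(p1-p2)[:2]),np.arctan2(*(p1-p2)[1::-1]))
E
```

```text
[[579.1 191.1 127. ]
 [477.  232.  127. ]
 [387.2   9.7 127. ]
 [489.9 -31.7 127. ]] [483.28950031 100.27474329 127.        ]
yaxis yaw -0.38227830721174194
[522.81053299  91.24371087 187.        ] [442.83688671 107.76415581 187.        ] 81.66216504462888 -0.203708275874053
```

View pics/m_top.png

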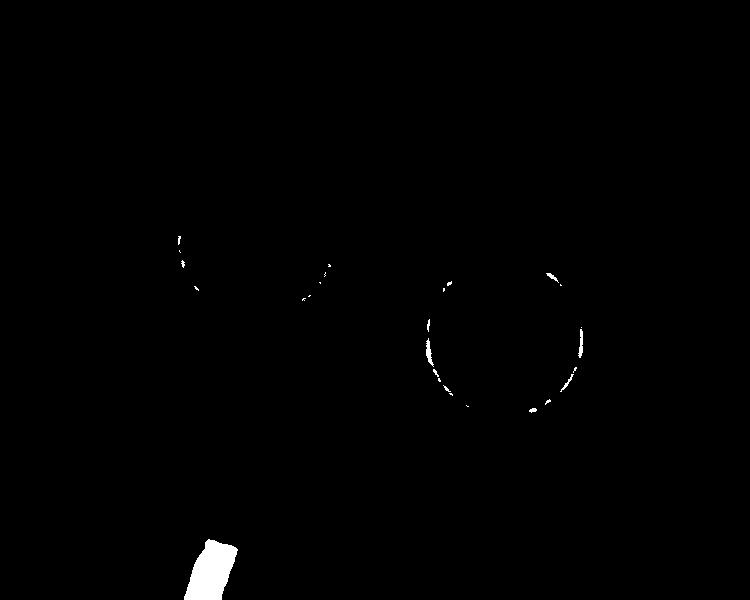

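The mask is too strict and catches only fragments of the rings, so I'll loosen it.

```bash
sed -i 's/m=((c\[...,1\].*/m=((c.sum(2)<460)\&(c[...,1]>c[...,0]-12)).astype(np.uint8)*255/' h.py
python3 - <<'E'
from h import *
t=cv2.imread("pics/top0.png")[...,::-1];s=cv2.imread("pics/scene0.png")[...,::-1]
for cam,im,b in(("top",t,(175,195,325,315)),("scene",s,(255,135,365,185))):
    o,m=rings(im,cam,b);cv2.imwrite(f"pics/m_{cam}.png",m)
    for e in o: print(cam,e,onz(cam,e[:2],167))
E
```

```text
top (275.43463745117185, 262.234814453125, (134.87136840820312, 135.14813232421875)) [460.22936382  43.03665703 167.        ]
top (225.50436096191407, 242.55498962402345, (133.43707275390625, 136.0794219970703)) [506.58059166 158.39760214 167.        ]
```

View pics/m_top.png

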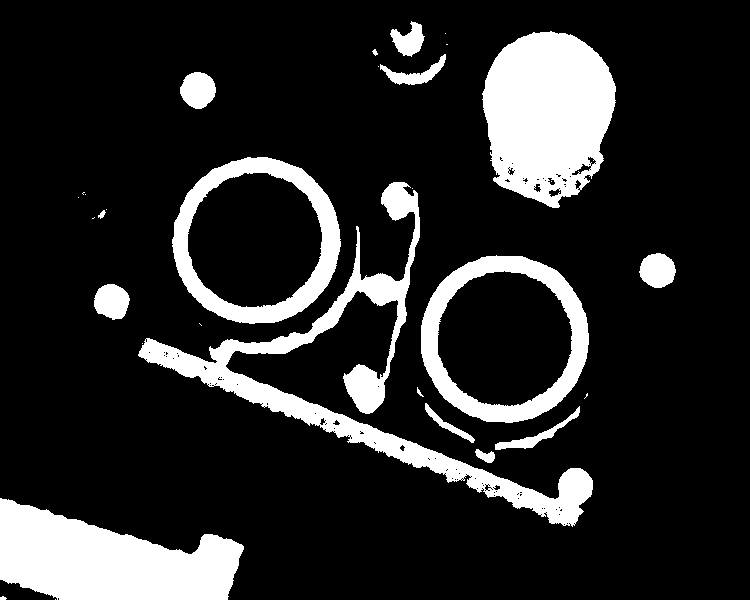

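View pics/m_scene.png

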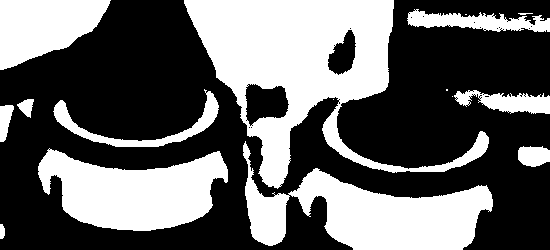

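Mask is clean: both rings are full circles. The lids come out at (506.6,158.4) and (460.2,43.0), 124.3 mm apart against 124 nominal, and their midpoint agrees with the screws. The bar joint is about +0.18. Next is the height of the mangle, since it stands between the start pose and the holder.

Run:
```python
import cv2
a=cv2.imread("pics/top0.png")[265:385,75:275]
cv2.imwrite("pics/man_t.png",cv2.resize(a,None,fx=4,fy=4,interpolation=cv2.INTER_CUBIC))
a=cv2.imread("pics/scene0.png")[70:190,270:450]
cv2.imwrite("pics/man_s.png",cv2.resize(a,None,fx=4,fy=4,interpolation=cv2.INTER_CUBIC))
```

```text
(no output)
```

View pics/man_t.png

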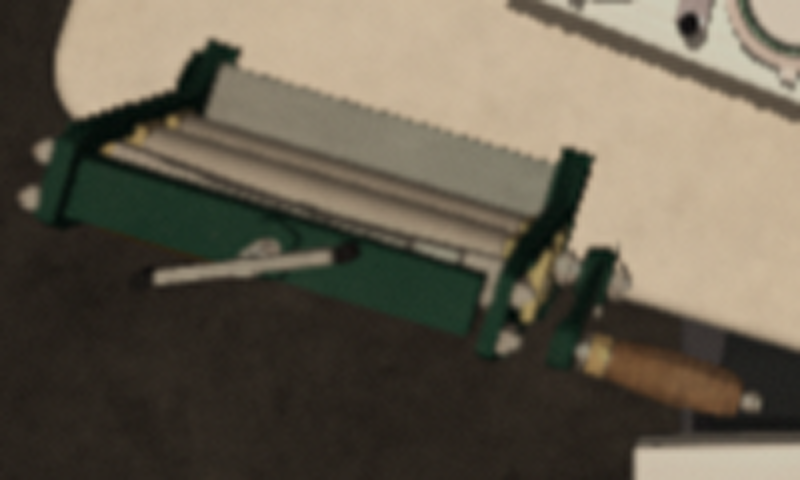

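View pics/man_s.png

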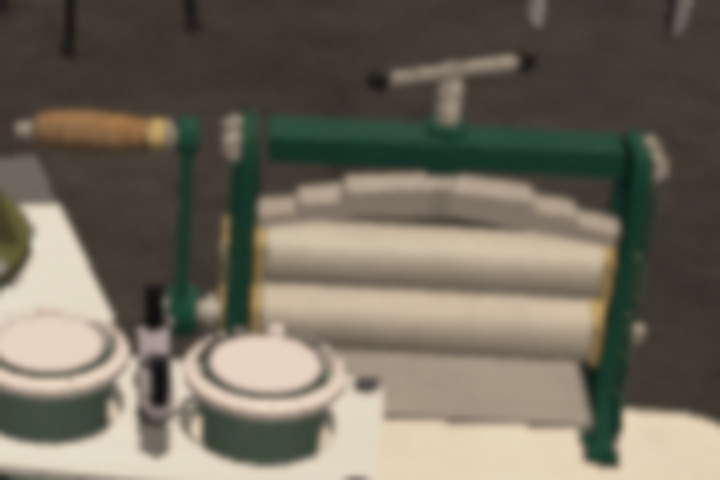

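Run:
```python
from h import *
for n,t,s in(("T R",(345,250),(375,80)),("T L",(150,275),(528,62)),("crank tip",(750,402),(22,128)),("crank knob",(565,355),(188,128)),("frame R top",(490,350),(240,118)),("frame L top",(50,215),(640,135))):
    p,e=tri((t[0]/4+75,t[1]/4+265),(s[0]/4+270,s[1]/4+70));print(n,p.round(),round(e,1))
```

```text
T R [334. 279. 256.] 1.0
T L [323. 383. 256.] 6.5
crank tip [238.  73. 199.] 0.3
crank knob [265. 176. 202.] 4.2
frame R top [270. 213. 208.] 1.6
frame L top [345. 458. 209.] 8.6
```

The mangle frame tops out at about 210 mm and its T-handle at about 256 mm. I'll rise to 380 mm, cross above it, then press lid a with the jaws shut.

```bash
cat >> h.py <<'E'
PI=np.pi
LA=np.array([506.6,158.4]);LB=np.array([460.2,43.0]);PV=(LA+LB)/2
YS=np.arctan2(*(LA-LB)[::-1])-PI/2   # holder yaw
def st(n=3):
    F=np.mean([current_wrist_force() for _ in range(n)],0);p=np.mean([current_tool_pos() for _ in range(n)],0)
    print("t%.2f"%current_time_s(),p.round(1),F.round(1),flush=True);return p,F
E
python3 - <<'E'
from h import *
p=current_tool_pos()
yaw=YS+PI
print(yaw,kinematics.ik([p[0],p[1],380],[PI,0,2.865]),kinematics.ik([*LA,380],[PI,0,yaw]))
env.movel([150.3,529,380],max_speed=250);st()
env.grip(0.0,20)
env.move_pose([*LA,380],[PI,0,yaw]);st()
env.movel([*LA,185],max_speed=200);st();print(current_ee_rot(),current_width())
E
```

```text
2.7592946988182767 [ 1.22737954  0.23677149  1.20488526  0.          1.6999359  -0.06682413] [ 0.23403315  0.19055075  1.26036213  0.          1.69067978 -0.95446522]
t0.95 [150.2 528.8 378.4] [ 1.  -0.5 -0.5]
t4.23 [506.4 159.1 380. ] [-0.9  0.6 -0.6]
t5.36 [507.  158.6 186.1] [-0.3  0.7 -0.2]
[3.14064735e+00 1.31217549e-03 2.75947978e+00] 0.003225022574864619
```

Run:
```python
from h import *
for z in(170,165,160,155,150,147,145,144):
    env.movel([*LA,z],max_speed=40);p,F=st(4)
    if F[2]>18: break
```

```text
t5.88 [506.6 158.4 169.9] [-0.2 -0.8 -0.6]
t6.16 [506.6 158.4 164.9] [ 0.4 -0.2  0.8]
t6.43 [506.5 158.4 159.8] [-0.  -0.1  0.3]
t6.71 [506.5 158.4 154.8] [ 0.6 -0.1  0.7]
t6.98 [506.6 158.4 149.9] [-0.   0.4  1.5]
t7.23 [506.8 158.4 147.1] [1.5 0.2 2.1]
t7.48 [506.8 158.5 145.3] [ 0.6 -0.   4.3]
t7.73 [506.9 158.5 144.4] [0.5 0.3 6.2]
```

Run:
```python
from h import *
env.wait(0.3);st()
env.movel([*LA,215],max_speed=120)
env.movel([*LB,215],max_speed=150)
env.movel([*LB,170],max_speed=120);st()
for z in(160,152,147,145,144):
    env.movel([*LB,z],max_speed=40);p,F=st(4)
    if F[2]>18: break
env.wait(0.3);st()
env.movel([*LB,230],max_speed=120);st()
env.movel([420,-120,300],max_speed=250);st()
for n in("scene","top"):
    im=imaging.read_camera(n); cv2.imwrite(f"pics/{n}1.png",im[:,:,::-1])
t=cv2.imread("pics/top1.png")[195:315,175:325];s=cv2.imread("pics/scene1.png")[135:245,235:385]
r=lambda a,k:cv2.resize(a,None,fx=k,fy=k,interpolation=cv2.INTER_CUBIC)
cv2.imwrite("pics/t1z.png",r(t,5));cv2.imwrite("pics/s1z.png",r(s,5))
```

```text
t8.03 [506.8 158.4 144.4] [ 0.1 -0.1  6.7]
t10.28 [460.4  43.3 170.3] [-0.3 -0.2  0.7]
t10.68 [460.1  43.  159.9] [-0.1  0.2 -0.2]
t11.03 [460.1  43.  151.9] [-0.8 -0.5 -0.3]
t11.31 [460.2  43.  146.9] [0.7 0.3 0.1]
t11.56 [460.4  43.  145.2] [ 0.2 -0.4  3.6]
t11.81 [460.5  43.  144.4] [0.1 0.5 5.5]
t12.11 [460.5  43.  144.4] [0.6 1.2 5.3]
t12.97 [459.9  43.  229.2] [ 0.7 -0.2 -0.1]
t13.85 [ 419.9 -119.4  299.3] [0.2 1.2 0. ]
```

View pics/t1z.png

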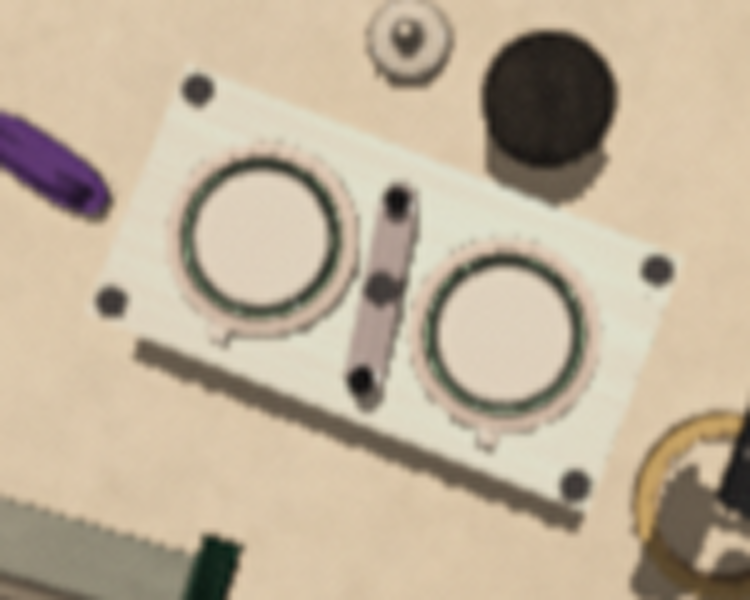

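View pics/s1z.png

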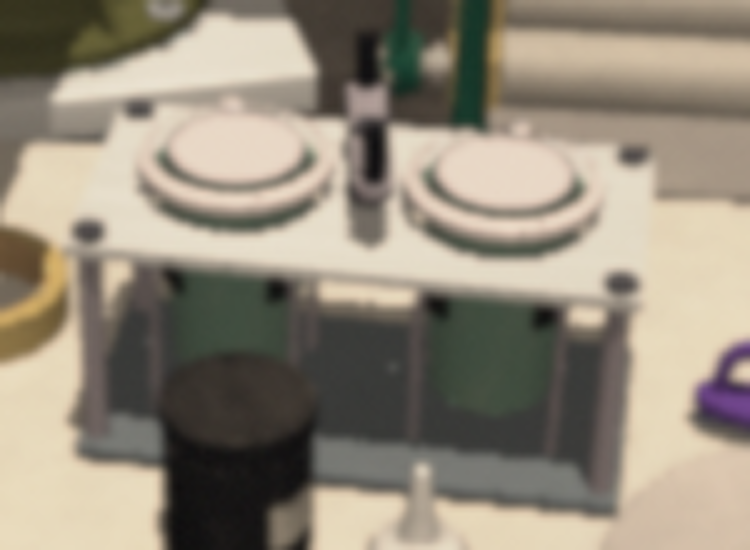

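Both lids look low and level with a gap still visible. The contact forces were light, so I'll check the lid heights by triangulation.

Run:
```python
from h import *
for k in(0,1):
    t=cv2.imread(f"pics/top{k}.png")[...,::-1];o,m=rings(t,"top",(175,195,325,315))
    s=cv2.imread(f"pics/scene{k}.png")[...,::-1].astype(int)
    # scene: raised disc pinkish (R-B) inside lids; left/right lid by crop
    hand={0:[(508,130),(235,105)],1:[(505,173),(237,152)]}[k]
    o=sorted(o)
    for e,hd in zip(o,hand):
        p,d=tri(e[:2],((hd[0]+.5)/5-.5+235,(hd[1]+.5)/5-.5+135));print(k,np.round(e[:2],1),np.round(e[2],1),p.round(1),round(d,1))
r=lambda a,kk:cv2.resize(a,None,fx=kk,fy=kk,interpolation=cv2.INTER_CUBIC)
a=np.vstack([r(cv2.imread(f"pics/scene{k}.png")[143:188,255:360],7) for k in(0,1)]);cv2.imwrite("pics/cmp.png",a[:600,:800])
```

```text
0 [225.5 242.6] [133.4 136.1] [506.6 158.8 166. ] 0.6
0 [275.4 262.2] [134.9 135.1] [460.2  43.  166.1] 0.1
1 [226.7 242.2] [131.9 133.9] [507.4 158.7 143.6] 0.4
1 [275.5 261.5] [133.  133.7] [460.6  43.3 141.2] 0.8
```

View pics/cmp.png

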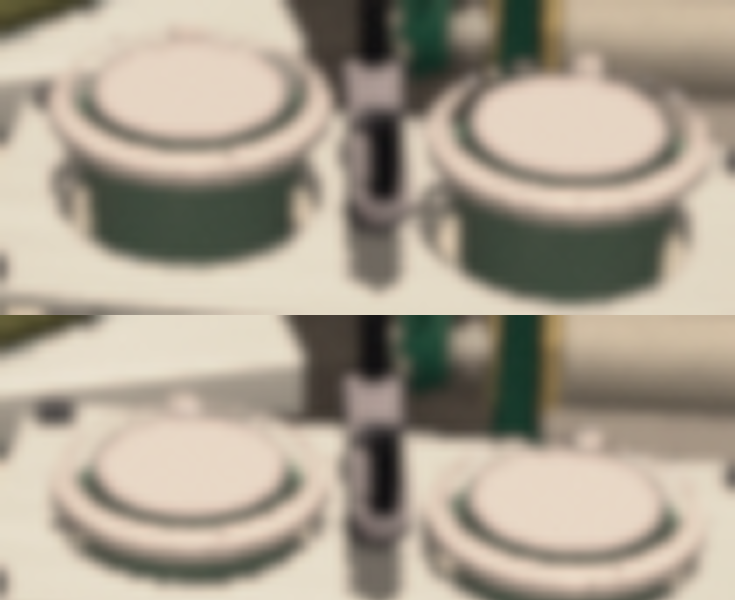

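The lids measure about 143.6 and 141 mm, both in band, and the bystanders haven't moved. Next: grip post_1 and swing it round an arc about the pivot.

Run:
```python
from h import *
R=42.
def pose(th,z,r=R):
    f=YS+th; return [PV[0]+r*np.cos(f),PV[1]+r*np.sin(f),z],[PI,0,f]
th0=0.178
print(pose(th0,0),[np.round(kinematics.ik(*pose(t,170)),2) for t in(th0,1.55)])
env.move_pose(*pose(th0,300));st()
env.grip(0.42,10)
p,a=pose(th0,205);env.movel(p,a,max_speed=150);st()
im=imaging.read_camera("scene");cv2.imwrite("pics/s2.png",cv2.resize(im[110:230,235:385,::-1],None,fx=5,fy=5,interpolation=cv2.INTER_CUBIC))
```

```text
([np.float64(524.5265535766704), np.float64(92.17904988248046), 0], [3.141592653589793, 0, np.float64(-0.2042979547715164)]) [array([ 0.11,  0.29,  1.61, -0.  ,  1.23,  1.88]), array([ 0.2 ,  0.26,  1.65, -0.  ,  1.23,  0.6 ])]
t16.83 [524.5  92.1 300. ] [ 0.4 -0.  -0.1]
t18.38 [524.9  92.2 205.9] [ 0.4 -0.1  0. ]
```

View pics/s2.png

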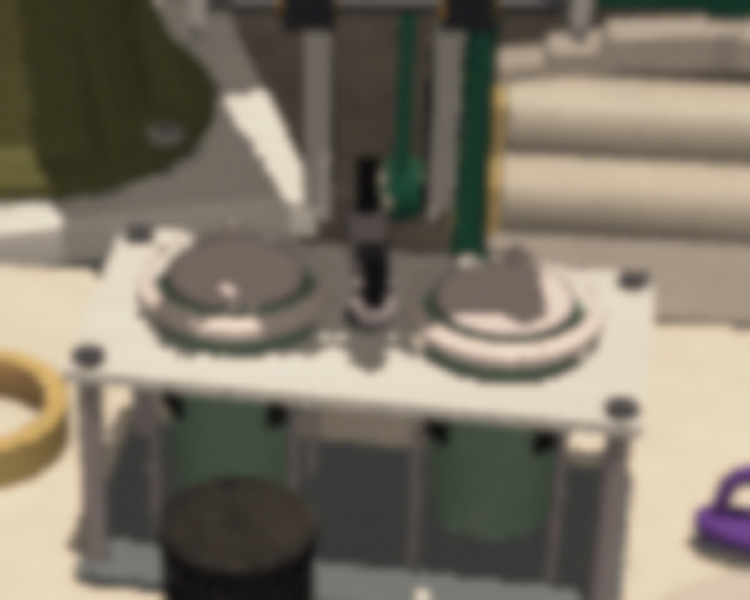

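The fingertips at crop (318,220) and (437,215) straddle the front post at about (374,230). I'll lower, grip and turn.

Run:
```python
from h import *
R=42.
def pose(th,z,r=R):
    f=YS+th; return [PV[0]+r*np.cos(f),PV[1]+r*np.sin(f),z],[PI,0,f]
th0=0.178
p,a=pose(th0,166);env.movel(p,a,max_speed=80);p,F=st()
if F[2]>5: raise SystemExit("contact")
env.grip(0.0,10);print(current_width()*94);st()
for th in np.linspace(th0,1.53,12)[1:]:
    p,a=pose(th,166);env.movel(p,a,max_speed=60);p,F=st()
    if np.linalg.norm(F)>35: print("stop",th);break
```

```text
t19.07 [524.7  92.2 166.3] [-0.9 -0.2 -0.3]
11.301504879715925
t19.62 [524.6  92.2 166.2] [-1.   0.4  1.3]
t19.89 [525.4  97.5 166.2] [1.  1.7 1.7]
t20.17 [525.5 102.5 166.1] [0.7 1.3 1.8]
t20.44 [525.  107.6 166.1] [2.6 1.3 3.3]
t20.72 [523.8 112.6 166.2] [3.6 2.5 3.4]
t20.99 [522.1 117.5 166.1] [2.2 3.3 3.8]
t21.27 [519.7 122.1 166.2] [3.1 3.1 3.8]
t21.54 [516.7 126.4 166.1] [3.8 3.1 5.3]
t21.82 [513.4 130.3 166.1] [2.9 3.9 4.9]
t22.09 [509.5 133.7 166.1] [1.9 5.  5.6]
t22.37 [505.2 136.6 166.1] [2.4 4.4 5.4]
t22.64 [500.5 139.  166.1] [1. 4. 6.]
```

Run:
```python
from h import *
env.grip(0.4,10);st()
p=current_tool_pos();env.movel([p[0],p[1],300],max_speed=150)
env.movel([420,-120,300],max_speed=250);st()
for n in("scene","top"):
    im=imaging.read_camera(n); cv2.imwrite(f"pics/{n}3.png",im[:,:,::-1])
t=cv2.imread("pics/top3.png")[195:315,175:325];s=cv2.imread("pics/scene3.png")[135:245,235:385]
r=lambda a,k:cv2.resize(a,None,fx=k,fy=k,interpolation=cv2.INTER_CUBIC)
cv2.imwrite("pics/t3z.png",r(t,5));cv2.imwrite("pics/s3z.png",r(s,5))
```

```text
t23.24 [500.6 138.9 165.9] [-0.1 -0.3 -0.4]
t25.52 [ 420.1 -119.4  299.9] [ 0.  -0.7  0.6]
```

View pics/t3z.png

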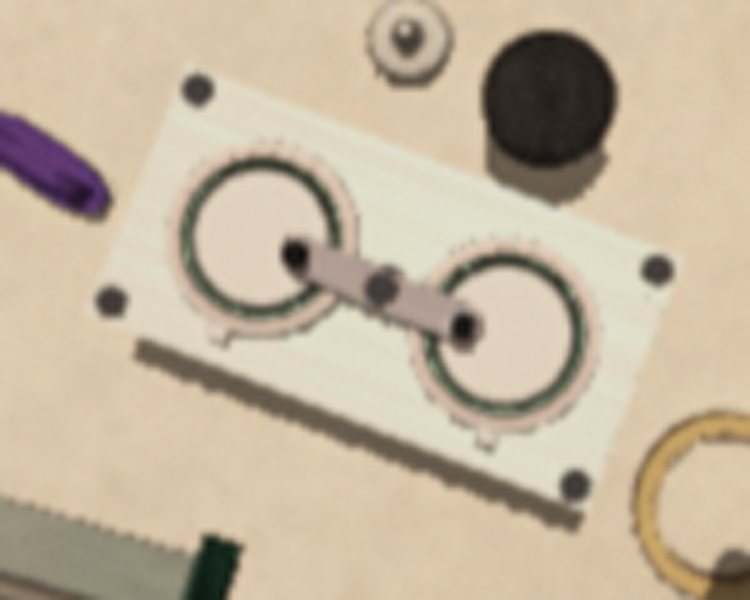

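View pics/s3z.png

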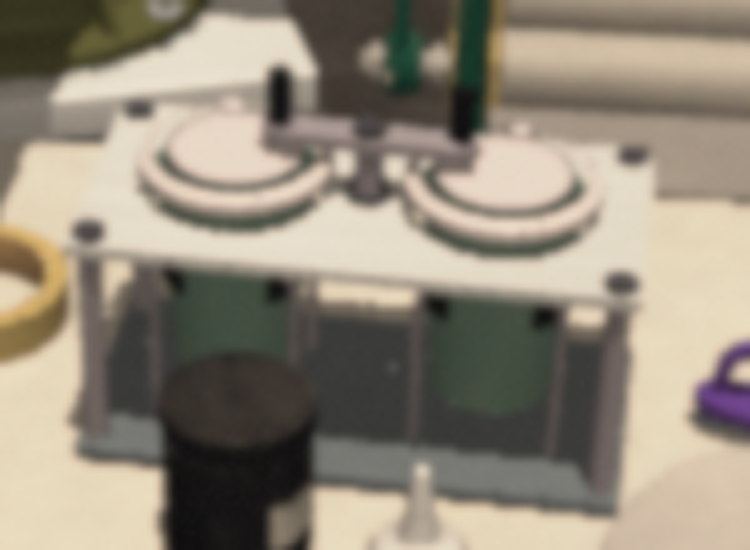

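The bar lies square over both lids: the posts at crop (295,255) and (464,327) run within about 2° of the line between the lid centres. The lids haven't moved since pressing, and neither have the bystanders. The arm is clear, so I'll hand in.

Run:
```python
from h import *
f=lambda x,y:((x+.5)/5-.5+175,(y+.5)/5-.5+195)
a=onz("top",f(295,255),187);b=onz("top",f(464,327),187);d=a-b;print("joint",np.arctan2(d[1],d[0])-YS)
st();print(env.finish_job())
```

```text
joint 1.5439863087856607
t25.62 [ 420.2 -119.3  299.9] [-0.3  0.6 -0.3]
the job is handed in; nothing more can be done
None
```

I pressed both beakers down to a commanded 144 mm with the jaws shut, then gripped post_1 and swung the bar across over both lids. I handed the job in at 25.6 s. No verdict was reported.

- **Lids:** from the two camera views after pressing, the tops measured about 143.6 mm (lid a) and 141.2 mm (lid b). The tool stopped at 144.4 mm on each. The 3 mm disagreement on lid b is about what my hand-picked centres in the scene picture allow, and both values are well inside the 135.5–153.5 mm band.
- **Pressing force:** the wrist read only about 7 N for lid a and 5 N for lid b at the bottom, so lid b was slightly below the stated 6–11 N. It read almost nothing for most of each stroke. The pictures showed both lids down, looking level, with a gap left above the plate.
- **Bar:** it measured about 1.54 rad in the last top view, past the required 1.3 rad.
- **Surroundings:** the bystanders looked unmoved in the holder close-ups. The arm was clear with no contact force at the end.

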